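# Put the finished stock away in its trays

## Task

Sort the finished stock into the three trays: both round soap bars lying flat side by side in the long shallow wooden tray, the oblong wrapped bar flat in the small undivided tray, and the jar and the bottle standing upright in the divided tray, one in each bay. Everything must rest on the floor of its tray, not on a wall or on another piece; set the two glass pieces down without dropping or knocking them, and leave the mug and the stamp where they are.

Things in the scene. Friction and masses are not known exactly. Their poses are not given: they have to be found in the camera images.
- large_round: Large round soap bar, a disc 60 mm in diameter and 32 mm high. Plain brown soap. Origin: centre of its underside; z up. Lies flat on the table at the start.
- small_round: Small round soap bar, a disc 42 mm in diameter and 32 mm high. Plain brown soap. Origin: centre of its underside; z up. Lies flat on the table at the start.
- bar: Oblong brown soap bar with rounded edges and a white paper band round its middle, 78 mm long (its x), 44 mm wide (its y; 45 over the band) and 34 mm high. Origin: centre of its underside; z up. Lies flat at the start.
- jar: Low amber glass jar, a plain cylinder 52 mm in diameter and 50 mm high, with a black lid of the same diameter (its top 14 mm) and a paper label. Origin: centre of its underside; z up. Stands upright at the start.
- bottle: Slim amber glass dropper bottle, standing upright: body a cylinder 36 mm in diameter and 56 mm high with a paper label, then a shoulder, a black collar 19 mm wide and a rubber bulb, 84 mm high in all. Origin: centre of its underside; z up.
- round_tray: Shallow undivided wooden tray, the longest and widest of the three: outside 110 x 186 mm (x, y), 15 mm high; walls and floor 5 mm thick, so the walls rise 10 mm above the inner floor, which measures 100 x 176 mm. Fixed to the table. Origin: centre of its underside, on the table; z up, y along its length, x across. Both round soap bars fit side by side along y.
- bar_tray: Small shallow undivided cardboard-coloured tray: outside 82 x 120 mm (x, y), 15 mm high; walls and floor 5 mm thick, so the walls rise 10 mm above the inner floor, which measures 72 x 110 mm. Fixed to the table. Origin: centre of its underside, on the table; z up, y along its length, x across. The oblong bar fits only lengthwise, its x along the tray's y, either way round.
- glass_tray: Plywood tray with one cross wall that divides it into two equal square bays: outside 82 x 159 mm (x, y), 25 mm high; walls, cross wall and floor 5 mm thick, so the walls rise 20 mm above the inner floor. Each bay is 72 x 72 mm inside, its centre 38.5 mm from the origin along +y or -y. Fixed to the table. Origin: centre of its underside, on the table; z up, y along its length, x across. 
- mug: Bystander: white ceramic mug with a handle, 80 mm wide, 90 mm high, standing left of the work. Origin: centre of its underside. To be left alone.
- stamp: Bystander: soap stamp, a 48 mm brass disc with an upright turned wooden handle, 75 mm high, standing right of the work. Origin: centre of its underside. To be left alone.
Not all that is in view belongs to the job. Leave any blue or green look-alike of the small_round alone.

How it is judged:
By the outcome, as a careful person would: the job done as asked, in the order asked, and still so for the second after the job is handed in, with the robot touching nothing.
It also fails if it takes over 128 s, if anything falls off the work surface, if the arm or the gripper's body presses on something with over 40 N, if the wrist force passes 120 N, or if a joint passes its speed limit or range.

## Robot

A 6-joint arm with a two-finger parallel gripper is mounted at the origin on the work surface. World frame = base frame: x ahead of the robot, y to its left, z up, the work surface at z = 0. Lengths are in m, angles in rad, forces in N, time in s.
With the tool pointing down it reaches from about 0.275 to 0.85 m from the base axis. Payload 5.2 kg.
Tool frame: the origin (TCP) lies at the very end of the fingers, on their centre line; the grasp point (between the pads) lies behind it (arm.grasp_offset is the z of the grasp point in the tool frame, in m); z points along the fingers, y is the line along which they close (so a half turn about z gives the same grasp; the last joint's range is limited). The gripper opens to 85 mm and grips with 20 to 120 N. Pads are 22 mm wide; open, the fingers measure 114 mm over their backs; the gripper's body (76 mm by 85 mm) begins 54 mm behind the grasp point. The pads swing forward as they close: fully open they stand 13 mm farther back than shut.
Start: joints at [-1.502, 0.259, 1.535, -0, 1.348, -0.203], TCP at [0.148, -0.53, 0.231] pointing down, gripper open.
Joint ranges: [-3.14, 3.14], [-0.91, 2.08], [0.19, 2.58], [-1.22, 4.36], [0.22, 2.71], [-3.12, 3.12]. Speed limits (rad/s): [2.57, 2.57, 3.14, 3.14, 3.14, 3.14].

## Interface

Orientations are given as a 3x3 rotation matrix whose columns are the frame's x, y, z axes.
In Python, from plant import status, eyes, ticket, arm gives the robot as it stands.
- The arm moves only by the tool play_rows, never from a script. Its argument "increments" is a list of rows, each a list of 4 numbers: the shift along the world's x, y, z each as a share of 500 mm, from -1 to 1, then the turn about the world's z as a share of 6 degrees, from -1 to 1. In form: [[tx, ty, tz, yaw], ...]. A call has 1 to 8 rows; each row shifts and turns the commanded pose from where the row before left it; what a row does not reach is not made up. A row lasts 1/10 s, in which the tool goes at most 50 mm and 8.59 degrees, less where a joint would pass 70% of its speed; a pose out of reach is approached as far as the arm can. A call with a number of a shift or a turn outside -1 to 1 is refused whole. A call with a gripper value outside its range is refused whole. "grip" is the opening, from 0 (shut) to 1 (fully open), set as the call begins (left out, the last holds). The fingers move at their own pace and stop on an object; "newtons" is the grip in N (left out, the last holds). Time passes only in rows, so rows that do not move let the fingers close. It gives the time, the measured TCP pose, the force, the opening and the grip force at its end, in the units of the state.
- status.get_obs(): the state, without advancing time (a new reading comes with each control period).
- eyes.capture(name): name is "side" or "top"; returns (picture, depth): 400x640x3 uint8, blue, green, red; 400x640 float32, m along the optical axis (not along the pixel's ray), 0 where there is no reading.
- eyes.camera_params(name): a dict with "vfov" (degrees; the focal length in pixels is half the picture's height over the tangent of half this angle, whatever the lens; pixels are square), "cx", "cy" (the principal point, pixels), "k1" (the pictures are not rectified: a ray, as slopes to the right and down, at radius r is drawn at 1 + k1 r^2 times it, then the intrinsics apply), "xyz" and "rotation" of the camera in the world. Camera axes: x right, y down, z forward; pixel columns grow to the right and rows downward; lengths in m; the calibration is good to about 2 mm. A picture is of the moment at which its call begins. camera_params takes no time and is no camera call.
- ticket.hand_in(): hands the job in; it is judged then, once.
The state is a dict: "t": time; "joint_pos": joint angles; "dq": joint speeds; "tau": joint torques, N m; "tool_pos": TCP position; "eef_rot": TCP orientation; "force": force on the tool from outside, world axes, zero at the start; "torque": the same for the moment, N m; "grip_width": finger opening in m; "grip_force": force on a finger pad.
Only numpy, scipy, OpenCV 4.12 (cv2) and the standard library are available. Lean on these libraries where they do the work, as an engineer would, in place of code of your own. Each camera call takes 0.05 s, during which the arm holds its last target. There are 200 camera calls.

## Working session

There is one attempt and no reset: what is moved stays moved. The work goes in short steps, Python scripts to look and compute and a tool call to move; the robot and the scene stay as the last step left them, time stands still between calls to the robot, and variables do not carry over. Pictures are saved under pics/ and viewed, at most 14 in all, crops included, and the job is handed in when it is done.

Besides the shell and the picture viewer there is one more tool, called after ">>>" by a JSON object that holds its "fn" and its "kwargs". play_rows: Moves the arm, as the interface text tells. Shift numbers are shares of 500 mm and turn numbers shares of 6 degrees, none past 1 either way. Its arguments: {"type":"object","properties":{"increments":{"type":"array"},"grip":{"type":"number"},"newtons":{"type":"number"}},"required":["increments"]}

```bash
ls; mkdir -p pics; cat > h.py <<'E'
import numpy as np, cv2
from plant import status, eyes, ticket, arm
def cap(n,f=None):
    im,d=eyes.capture(n)
    if f: cv2.imwrite('pics/'+f,im)
    return im,d
def K(n):
    p=eyes.camera_params(n); f=200/np.tan(np.radians(p['vfov'])/2); return p,f
def cloud(n,d):
    p,f=K(n)
    v,u=np.mgrid[0:400,0:640].astype(float)
    x=(u-p['cx'])/f; y=(v-p['cy'])/f; a,b=x.copy(),y.copy()
    for _ in range(10):
        s=1+p['k1']*(a*a+b*b); a,b=x/s,y/s
    P=np.stack([a*d,b*d,d],-1)
    W=P@np.array(p['rotation']).T+np.array(p['xyz']); W[d<=0]=np.nan
    return W
E
python3 - <<'E'
from h import *
for n in('top','side'):
    im,d=cap(n,n+'0.png'); np.save(n+'0.npy',d); print(n,eyes.camera_params(n))
o=status.get_obs(); print(o['t'],o['tool_pos'],o['eef_rot'],o['grip_width'],arm.grasp_offset)
E
```

```text
pics
top {'vfov': 44.83546346015835, 'cx': 318.1680289220571, 'cy': 205.09454291291053, 'k1': -0.11639778281505146, 'xyz': array([0.32236316, 0.00248515, 1.50023797]), 'rotation': array([[ 0.02747985, -0.99545906,  0.09113788],
       [-0.99955733, -0.02840358, -0.0088537 ],
       [ 0.01140214, -0.09085423, -0.99579893]])}
side {'vfov': 56.115435192797364, 'cx': 321.1151947811261, 'cy': 200.63977470351185, 'k1': -0.04065170878177788, 'xyz': array([ 0.22545338, -0.77517743,  0.94060344]), 'rotation': array([[ 0.96197747, -0.205374  ,  0.18005797],
       [-0.27312427, -0.71952526,  0.63850335],
       [-0.00157573, -0.66340404, -0.74825971]])}
0.1 [ 0.14764635 -0.52933604  0.23055384] [[ 9.63293481e-01  2.68450471e-01 -1.17553027e-04]
 [ 2.68450305e-01 -9.63292179e-01  1.61597545e-03]
 [ 3.20571459e-04 -1.58821576e-03 -9.99998687e-01]] 0.0857335525161797 -0.0187
```

View pics/top0.png

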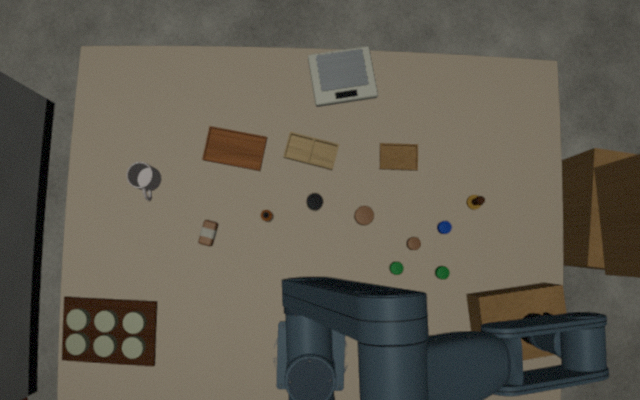

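View pics/side0.png

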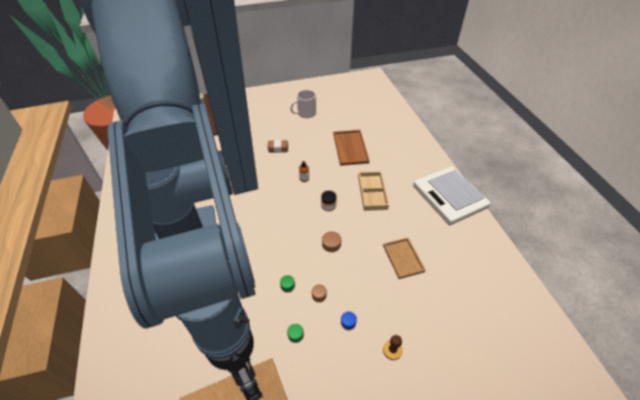

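The top view shows:
- **Trays:** round tray (235,148), divided tray (311,151), bar tray (398,157).
- **Stock:** jar (315,201), bottle (267,215), large round (364,215), bar (208,232).
- **Small-round candidates:** brown (414,243), blue (444,228), green (397,268) and green (442,272). Brown fits "plain brown soap".

Next I measure positions and confirm the choice in a crop.

```bash
python3 - <<'E'
from h import *
im=cv2.imread('pics/top0.png'); d=np.load('top0.npy'); W=cloud('top',d)
cv2.imwrite('pics/crop0.png',cv2.resize(im[120:290,190:490],None,fx=2.6,fy=2.6,interpolation=cv2.INTER_CUBIC))
Z=W[...,2]
bg=(Z<0.004)&(Z>-0.02); print('table z',np.nanmedian(Z[100:280,180:490][bg[100:280,180:490]]))
m=((Z>0.006)&(Z<0.12)).astype(np.uint8); m[275:]=0; m[:,:110]=0;m[:,500:]=0;m[:110]=0
n,l,s,c=cv2.connectedComponentsWithStats(m)
for i in range(1,n):
    if s[i,4]<25: continue
    q=W[l==i]; zt=np.percentile(q[:,2],90)
    r=cv2.minAreaRect((q[:,:2]*1000).astype(np.float32))
    print(c[i].round(0),s[i,4],'ztop %.3f'%zt,'mean',q[:,:2].mean(0).round(4),'rect',np.round(r[0],1),np.round(r[1],1),round(r[2],1), im[int(c[i][1]),int(c[i][0])])
E
```

```text
table z -0.001369696587570246
[234. 148.] 439 ztop 0.017 mean [0.6317 0.2566] rect [631.3 256.7] [187.5 114.8] 81.2 [35 60 90]
[311. 150.] 494 ztop 0.027 mean [0.6281 0.0166] rect [627.   17.7] [162.4  87.2] 76.8 [ 78 106 123]
[399. 156.] 311 ztop 0.017 mean [ 0.6202 -0.2587] rect [ 621.3 -258.5] [ 88.4 125.1] 0.3 [ 50  79 100]
[143. 178.] 713 ztop 0.086 mean [0.5227 0.5258] rect [524.5 524.4] [140.3  81.2] 29.1 [140 142 147]
[315. 202.] 245 ztop 0.052 mean [4.647e-01 1.000e-04] rect [465.9  -0.6] [51.8 48.4] 0.2 [30 34 31]
[475. 202.] 199 ztop 0.075 mean [ 0.4808 -0.4945] rect [ 481.5 -495. ] [45.9 37.6] 9.5 [12 15 26]
[364. 215.] 309 ztop 0.035 mean [ 0.4292 -0.1516] rect [ 429.7 -152. ] [57.4 57.4] 28.2 [ 58  80 105]
[267. 216.] 129 ztop 0.076 mean [0.4178 0.1413] rect [418.6 142.6] [34.  34.2] 89.3 [14 11  6]
[208. 232.] 364 ztop 0.036 mean [0.3638 0.3224] rect [363.7 325.3] [44.3 75. ] 77.4 [111 123 126]
[444. 227.] 159 ztop 0.035 mean [ 0.4019 -0.3987] rect [ 401.6 -400.7] [41.  39.7] 27.7 [106  48   7]
[413. 243.] 164 ztop 0.035 mean [ 0.35  -0.303] rect [ 350.9 -304.9] [39.8 41.1] 1.2 [52 70 95]
[396. 267.] 167 ztop 0.034 mean [ 0.2741 -0.2513] rect [ 274.1 -253.4] [43.7 42.4] 78.3 [51 98 42]
[442. 271.] 112 ztop 0.035 mean [ 0.2675 -0.3936] rect [ 268.7 -398.5] [25.5 46.1] 1.0 [43 90 31]
```

View pics/crop0.png

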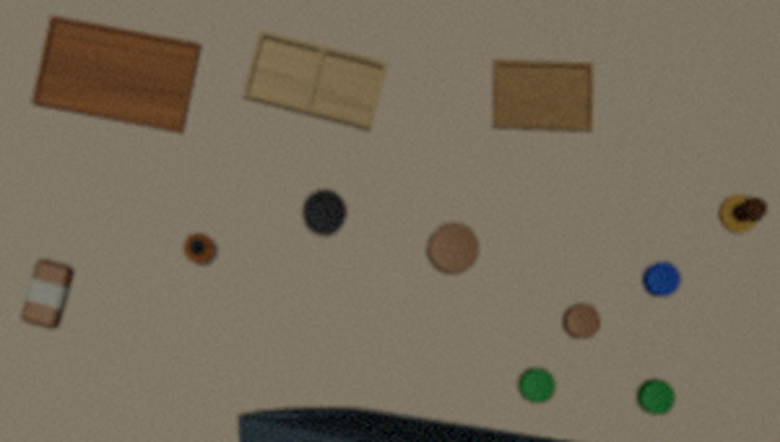

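The crop shows the brown disc at crop (581,321), which is full-picture (413,243). It is clearly brown and the three look-alikes are blue or green, so this is the small_round. I'm going to it now.

>>> {"fn": "play_rows", "kwargs": {"increments": [[0.051,0.056,-0.025,-1],[0.051,0.056,-0.025,-1],[0.051,0.056,-0.025,-1],[0.051,0.056,-0.025,-1],[0.051,0.056,-0.025,0],[0.051,0.056,-0.025,0],[0.05,0.056,-0.025,0],[0.05,0.056,-0.025,0]], "grip": 1, "newtons": 40}}

```text
t: 0.9
tool_pos: [0.3514, -0.3044, 0.1307]
eef_rot: [[0.989, -0.147, -0.0], [-0.147, -0.989, 0.0], [-0.0, -0.0, -1.0]]
force: [1.4, -1.0, 0.9]
grip_width: 0.0852
grip_force: 0.0
```

>>> {"fn": "play_rows", "kwargs": {"increments": [[0,0,-0.08,0],[0,0,-0.08,0],[0,0,-0.06,0],[0,0,-0.03,0],[0,0,0,0]]}}

```text
t: 1.4
tool_pos: [0.3494, -0.3039, 0.004]
eef_rot: [[0.989, -0.146, -0.003], [-0.146, -0.989, 0.005], [-0.004, -0.004, -1.0]]
force: [0.3, 0.5, 0.8]
grip_width: 0.0854
grip_force: 0.0
```

>>> {"fn": "play_rows", "kwargs": {"increments": [[0,0,0,0],[0,0,0,0],[0,0,0,0],[0,0,0,0],[0,0,0,0],[0,0,0,0],[0,0,0,0],[0,0,0,0]], "grip": 0, "newtons": 40}}

```text
t: 2.2
tool_pos: [0.3512, -0.3066, 0.0077]
eef_rot: [[0.989, -0.146, 0.001], [-0.146, -0.989, -0.002], [0.002, 0.002, -1.0]]
force: [0.1, 0.8, 5.4]
grip_width: 0.0406
grip_force: 39.9
```

>>> {"fn": "play_rows", "kwargs": {"increments": [[0,0,0.05,0],[0,0,0.08,0],[0,0,0.08,0],[0.02,0.04,0.06,0],[0.041,0.086,0,0],[0.041,0.086,0,0],[0.041,0.086,0,0],[0.041,0.086,0,0]]}}

```text
t: 3.0
tool_pos: [0.4433, -0.1123, 0.1424]
eef_rot: [[0.989, -0.147, 0.002], [-0.147, -0.989, -0.001], [0.002, 0.001, -1.0]]
force: [0.6, -1.1, -0.2]
grip_width: 0.0407
grip_force: 40.8
```

>>> {"fn": "play_rows", "kwargs": {"increments": [[0.041,0.086,0,0],[0.041,0.086,0,0],[0.041,0.086,0,0],[0.041,0.086,0,0],[0.041,0.086,0,0],[0.041,0.086,0,0],[0.041,0.086,0,0],[0,0,0,0]]}}

```text
t: 3.8
tool_pos: [0.5879, 0.1925, 0.1419]
eef_rot: [[0.99, -0.142, 0.003], [-0.142, -0.99, 0.002], [0.003, -0.003, -1.0]]
force: [0.3, -0.3, 0.9]
grip_width: 0.0407
grip_force: 40.9
```

>>> {"fn": "play_rows", "kwargs": {"increments": [[0.033,0.07,0,0],[0.033,0.07,0,0],[0.034,0.071,-0.04,0],[0,0,-0.08,0],[0,0,-0.06,0],[0,0,-0.03,0],[0,0,0,0],[0,0,0,0]]}}

```text
t: 4.6
tool_pos: [0.6371, 0.2924, 0.0378]
eef_rot: [[0.989, -0.147, 0.002], [-0.147, -0.989, 0.0], [0.002, -0.001, -1.0]]
force: [0.3, -0.4, -0.2]
grip_width: 0.0404
grip_force: 40.9
```

>>> {"fn": "play_rows", "kwargs": {"increments": [[0.002,0.01,0,0],[0,0,-0.016,0],[0,0,-0.016,0],[0,0,-0.01,0],[0,0,-0.005,0],[0,0,0,0],[0,0,0,0]]}}

```text
t: 5.3
tool_pos: [0.6368, 0.2976, 0.0129]
eef_rot: [[0.989, -0.146, -0.001], [-0.146, -0.989, -0.0], [-0.001, 0.0, -1.0]]
force: [-2.3, -1.7, 2.4]
grip_width: 0.0406
grip_force: 41.2
```

>>> {"fn": "play_rows", "kwargs": {"increments": [[0,0,0,0],[0,0,0,0],[0,0,0,0],[0,0,0,0]], "grip": 0.62}}

```text
t: 5.7
tool_pos: [0.6373, 0.2977, 0.0127]
eef_rot: [[0.989, -0.147, 0.0], [-0.147, -0.989, 0.0], [0.0, -0.0, -1.0]]
force: [-0.2, -1.1, -0.4]
grip_width: 0.053
grip_force: 0.0
```

>>> {"fn": "play_rows", "kwargs": {"increments": [[0,0,0.03,0],[0,0,0.06,0],[0,0,0.08,0],[0,0,0.08,0],[0,-0.08,0,0],[-0.04,-0.08,0,0],[-0.04,-0.08,0,0],[-0.04,-0.08,0,0]]}}

```text
t: 6.5
tool_pos: [0.5766, 0.1364, 0.1392]
eef_rot: [[0.989, -0.146, 0.002], [-0.146, -0.989, -0.0], [0.002, -0.0, -1.0]]
force: [0.3, -1.6, 0.3]
grip_width: 0.0531
grip_force: 0.0
```

>>> {"fn": "play_rows", "kwargs": {"increments": [[-0.042,-0.082,0,0],[-0.042,-0.082,0,0],[-0.042,-0.082,0,0],[-0.042,-0.082,0,0],[-0.042,-0.082,0,0],[-0.042,-0.082,0,0],[-0.042,-0.084,0,0],[0,0,0,0]], "grip": 1}}

```text
t: 7.3
tool_pos: [0.4287, -0.1553, 0.1392]
eef_rot: [[0.988, -0.153, 0.001], [-0.153, -0.988, -0.003], [0.002, 0.003, -1.0]]
force: [-0.1, 1.2, 1.1]
grip_width: 0.0855
grip_force: 0.0
```

>>> {"fn": "play_rows", "kwargs": {"increments": [[0.002,0.006,-0.08,0],[0,0,-0.08,0],[0,0,-0.07,0],[0,0,-0.04,0],[0,0,0,0],[0,0,0,0]]}}

```text
t: 7.9
tool_pos: [0.4319, -0.1471, 0.0036]
eef_rot: [[0.989, -0.146, 0.0], [-0.146, -0.989, -0.0], [0.0, 0.0, -1.0]]
force: [0.3, -0.2, -0.3]
grip_width: 0.0853
grip_force: 0.0
```

>>> {"fn": "play_rows", "kwargs": {"increments": [[0,0,0,0],[0,0,0,0],[0,0,0,0],[0,0,0,0],[0,0,0,0],[0,0,0,0],[0,0,0,0]], "grip": 0}}

```text
t: 8.6
tool_pos: [0.4325, -0.148, 0.0048]
eef_rot: [[0.989, -0.146, 0.003], [-0.146, -0.989, -0.002], [0.004, 0.002, -1.0]]
force: [-2.0, 1.0, 8.8]
grip_width: 0.059
grip_force: 41.1
```

>>> {"fn": "play_rows", "kwargs": {"increments": [[0,0,0.05,0],[0,0,0.08,0],[0,0,0.08,0],[0.0,0.0,0.06,0],[0.044,0.082,0,0],[0.044,0.082,0,0],[0.044,0.082,0,0],[0.044,0.082,0,0]]}}

```text
t: 9.4
tool_pos: [0.52, 0.0183, 0.1392]
eef_rot: [[0.989, -0.147, 0.002], [-0.147, -0.989, -0.0], [0.002, 0.0, -1.0]]
force: [1.3, -1.1, -1.5]
grip_width: 0.0584
grip_force: 44.1
```

>>> {"fn": "play_rows", "kwargs": {"increments": [[0.044,0.082,0,0],[0.044,0.082,0,0],[0.044,0.082,0,0],[0.043,0.082,0,0],[0.043,0.082,0,0],[0,0,-0.05,0],[0,0,0,0],[0,0,0,0]]}}

```text
t: 10.2
tool_pos: [0.6272, 0.2213, 0.1127]
eef_rot: [[0.989, -0.146, -0.002], [-0.146, -0.989, -0.001], [-0.002, 0.001, -1.0]]
force: [-0.0, -0.2, -0.5]
grip_width: 0.0588
grip_force: 44.1
```

>>> {"fn": "play_rows", "kwargs": {"increments": [[0,0,-0.06,0],[0,0,-0.06,0],[0,0,-0.04,0],[0,0,-0.02,0],[0,0,-0.015,0],[0,0,-0.01,0],[0,0,0,0],[0,0,0,0]]}}

```text
t: 11.0
tool_pos: [0.6288, 0.2217, 0.0113]
eef_rot: [[0.989, -0.147, 0.001], [-0.147, -0.989, 0.0], [0.001, -0.0, -1.0]]
force: [-0.3, -1.0, -1.7]
grip_width: 0.058
grip_force: 44.1
```

>>> {"fn": "play_rows", "kwargs": {"increments": [[0,0,0,0],[0,0,0,0],[0,0,0,0]], "grip": 0.79}}

```text
t: 11.3
tool_pos: [0.6285, 0.2218, 0.0109]
eef_rot: [[0.989, -0.146, 0.001], [-0.146, -0.989, 0.0], [0.001, -0.0, -1.0]]
force: [0.0, -0.2, -0.5]
grip_width: 0.0678
grip_force: 0.0
```

>>> {"fn": "play_rows", "kwargs": {"increments": [[0,0,0.03,0],[0,0,0.06,0],[0,0,0.08,0],[0,0,0.08,0],[-0.08,0.02,0,-0.68],[-0.08,0.03,0,0],[-0.08,0.03,0,0],[-0.08,0.03,0,0]], "grip": 1}}

```text
t: 12.1
tool_pos: [0.467, 0.2771, 0.1368]
eef_rot: [[0.976, -0.217, 0.002], [-0.217, -0.976, 0.001], [0.002, -0.001, -1.0]]
force: [-0.0, 1.4, 0.3]
grip_width: 0.0855
grip_force: 0.0
```

>>> {"fn": "play_rows", "kwargs": {"increments": [[-0.08,0.03,0,0],[-0.08,0.03,0,0],[-0.05,0.036,0,0],[0,0,0,0],[0,0,0,0]]}}

```text
t: 12.6
tool_pos: [0.3634, 0.3253, 0.1366]
eef_rot: [[0.977, -0.215, 0.002], [-0.215, -0.977, 0.001], [0.002, -0.001, -1.0]]
force: [0.1, -0.8, -0.7]
grip_width: 0.0855
grip_force: 0.0
```

```bash
cat > look.py <<'E'
import sys
from h import *
f,u0,u1,v0,v1,z0=sys.argv[1],*map(float,sys.argv[2:7])
u0,u1,v0,v1=map(int,(u0,u1,v0,v1))
im,d=cap('top'); W=cloud('top',d)
cv2.imwrite('pics/'+f,cv2.resize(im[v0:v1,u0:u1],None,fx=3,fy=3,interpolation=cv2.INTER_CUBIC))
Z=W[...,2]; m=((Z>z0)&(Z<0.1)).astype(np.uint8); k=np.zeros_like(m); k[v0:v1,u0:u1]=1
n,l,s,c=cv2.connectedComponentsWithStats(m*k)
for i in range(1,n):
    if s[i,4]<25: continue
    q=W[l==i]; r=cv2.minAreaRect((q[:,:2]*1000).astype(np.float32))
    print(c[i].round(0),s[i,4],'ztop',np.percentile(q[:,2],[50,90]).round(4),'mean',q[:,:2].mean(0).round(4),'rect',np.round(r[0],1),np.round(r[1],1),round(r[2],1))
print(status.get_obs()['tool_pos'].round(4))
E
python3 look.py a1.png 180 430 120 260 0.022
```

```text
[295. 134.] 27 ztop [0.0247 0.028 ] mean [0.6776 0.0681] rect [678.4  67.6] [13.9 37.1] 7.3
[220. 145.] 154 ztop [0.0349 0.0391] mean [0.6332 0.2965] rect [633.5 296.3] [39.8 40.3] 2.4
[245. 148.] 299 ztop [0.0354 0.0403] mean [0.6266 0.2198] rect [626.9 221. ] [56.6 59.9] 0.6
[308. 160.] 43 ztop [0.0252 0.0292] mean [0.5965 0.0234] rect [591.4  21.5] [47.2 49.3] 37.2
[315. 202.] 239 ztop [0.0482 0.0525] mean [4.653e-01 2.000e-04] rect [466.4  -0.6] [50.5 48.2] 1.8
[267. 216.] 126 ztop [0.059  0.0745] mean [0.418  0.1418] rect [418.6 142.6] [34.1 34. ] 4.5
[210. 225.] 119 ztop [0.0324 0.0366] mean [0.387  0.3177] rect [386.7 320.4] [44.7 27.5] 76.0
[207. 242.] 54 ztop [0.0322 0.0364] mean [0.3339 0.3247] rect [334.7 325.1] [18.1 32.2] 2.1
[0.3641 0.3249 0.1363]
```

View pics/a1.png

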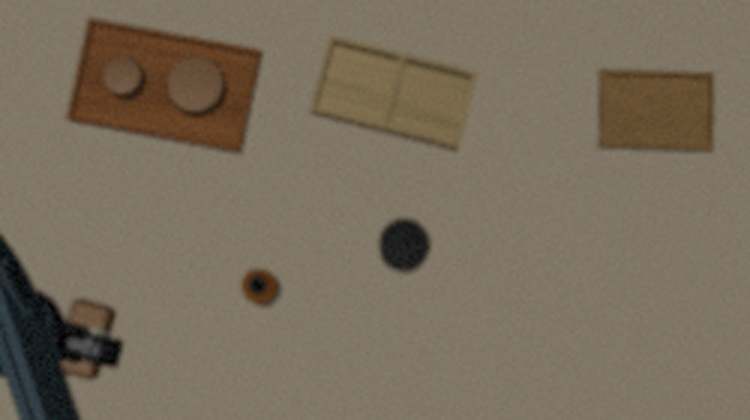

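The crop shows both discs flat in the long tray at crop (122,77) and (196,85). The gripper is over the bar at (90,340). I'll descend and grip it.

>>> {"fn": "play_rows", "kwargs": {"increments": [[0,0,-0.08,0],[0,0,-0.08,0],[0,0,-0.07,0],[0,0,-0.03,0],[0,0,0,0],[0,0,0,0]]}}

```text
t: 13.25
tool_pos: [0.3645, 0.3244, 0.0056]
eef_rot: [[0.976, -0.218, 0.0], [-0.218, -0.976, 0.0], [0.0, -0.0, -1.0]]
force: [-0.6, 0.2, -0.0]
grip_width: 0.0855
grip_force: 0.0
```

>>> {"fn": "play_rows", "kwargs": {"increments": [[0,0,0,0],[0,0,0,0],[0,0,0,0],[0,0,0,0],[0,0,0,0],[0,0,0,0],[0,0,0,0]], "grip": 0}}

```text
t: 13.95
tool_pos: [0.364, 0.3252, 0.0065]
eef_rot: [[0.976, -0.216, 0.002], [-0.216, -0.976, 0.001], [0.002, -0.001, -1.0]]
force: [-0.9, -1.9, 7.0]
grip_width: 0.0433
grip_force: 41.7
```

The tray is only 72 mm wide inside and the fingers over the bar span about 72 mm. I'll re-grip higher so the fingertips stay above the tray walls.

>>> {"fn": "play_rows", "kwargs": {"increments": [[0,0,0,0],[0,0,0,0],[0,0,0.012,0],[0,0,0,0]], "grip": 0.7}}

```text
t: 14.35
tool_pos: [0.3635, 0.3249, 0.0119]
eef_rot: [[0.976, -0.216, 0.001], [-0.216, -0.976, 0.0], [0.001, -0.001, -1.0]]
force: [-0.2, 0.8, 0.1]
grip_width: 0.06
grip_force: 0.0
```

>>> {"fn": "play_rows", "kwargs": {"increments": [[0,0,0,0],[0,0,0,0],[0,0,0,0],[0,0,0,0],[0,0,0,0]], "grip": 0}}

```text
t: 14.85
tool_pos: [0.3634, 0.3248, 0.0117]
eef_rot: [[0.976, -0.217, 0.0], [-0.217, -0.976, 0.0], [0.0, -0.0, -1.0]]
force: [-0.8, -0.9, 5.6]
grip_width: 0.0437
grip_force: 41.3
```

>>> {"fn": "play_rows", "kwargs": {"increments": [[0,0,0.05,0],[0,0,0.08,0],[0,0,0.08,0],[0,0,0.06,0],[0,0,0,0]]}}

```text
t: 15.35
tool_pos: [0.3656, 0.3261, 0.1503]
eef_rot: [[0.976, -0.216, 0.007], [-0.216, -0.976, 0.004], [0.006, -0.005, -1.0]]
force: [-0.3, 0.0, -0.9]
grip_width: 0.0434
grip_force: 41.5
```

>>> {"fn": "play_rows", "kwargs": {"increments": [[0.032,-0.073,0,1],[0.032,-0.073,0,1],[0.032,-0.073,0,1],[0.032,-0.073,0,1],[0.032,-0.073,0,1],[0.032,-0.073,0,1],[0.032,-0.073,0,1],[0.032,-0.073,0,1]]}}

```text
t: 16.15
tool_pos: [0.4906, 0.0312, 0.1448]
eef_rot: [[0.812, 0.584, -0.002], [0.584, -0.812, 0.0], [-0.002, -0.002, -1.0]]
force: [0.0, 0.0, -1.0]
grip_width: 0.0435
grip_force: 41.4
```

>>> {"fn": "play_rows", "kwargs": {"increments": [[0.032,-0.073,0,1],[0.032,-0.073,0,1],[0.032,-0.073,0,1],[0.032,-0.073,0,1],[0.032,-0.073,0,1],[0.032,-0.073,0,1],[0.032,-0.073,0,1],[0,0,0,1]]}}

```text
t: 16.95
tool_pos: [0.6039, -0.2279, 0.1438]
eef_rot: [[0.113, 0.994, -0.001], [0.994, -0.113, -0.001], [-0.001, -0.001, -1.0]]
force: [-0.3, -0.4, -2.2]
grip_width: 0.0434
grip_force: 41.5
```

>>> {"fn": "play_rows", "kwargs": {"increments": [[0,0,0,1],[0,0,0,0.1],[0,0,0,0],[0,0,0,0]]}}

```text
t: 17.35
tool_pos: [0.6029, -0.2223, 0.1456]
eef_rot: [[0.0, 1.0, -0.001], [1.0, -0.0, 0.001], [0.001, -0.001, -1.0]]
force: [-0.3, -0.4, -1.2]
grip_width: 0.0435
grip_force: 41.6
```

>>> {"fn": "play_rows", "kwargs": {"increments": [[0.019,-0.036,0,0],[0.018,-0.036,0,0],[0,0,-0.08,0],[0,0,-0.08,0],[0,0,-0.05,0],[0,0,0,0],[0,0,0,0]]}}

```text
t: 18.05
tool_pos: [0.6218, -0.2586, 0.0416]
eef_rot: [[-0.001, 1.0, -0.0], [1.0, 0.001, 0.0], [0.0, -0.0, -1.0]]
force: [0.1, -0.6, -0.5]
grip_width: 0.0432
grip_force: 41.5
```

```bash
python3 - <<'E'
from h import *
im,d=cap('side'); cv2.imwrite('pics/s1.png',cv2.resize(im[170:310,320:480],None,fx=4,fy=4,interpolation=cv2.INTER_CUBIC))
print(status.get_obs()['tool_pos'])
E
```

```text
[ 0.62278048 -0.25922035  0.04297067]
```

View pics/s1.png

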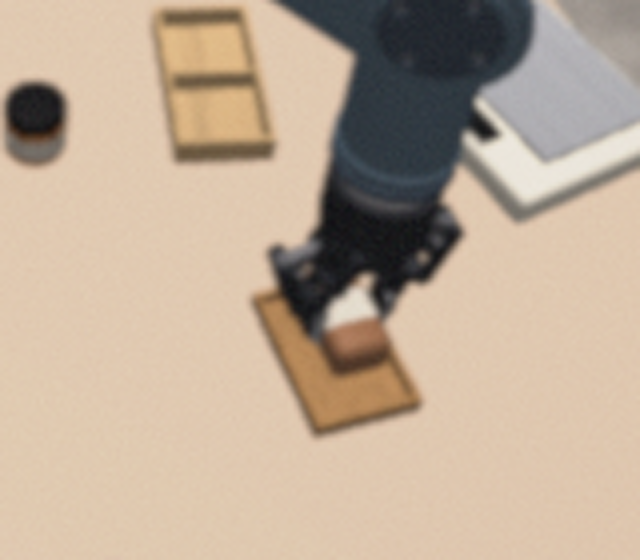

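The side crop shows the bar level in the gripper at (355,340), in line with the bar tray and above it. I'll lower it.

>>> {"fn": "play_rows", "kwargs": {"increments": [[0,0,-0.016,0],[0,0,-0.016,0],[0,0,-0.01,0],[0,0,-0.006,0],[0,0,0,0],[0,0,0,0]]}}

```text
t: 18.7
tool_pos: [0.6217, -0.2589, 0.0173]
eef_rot: [[-0.002, 1.0, 0.0], [1.0, 0.002, -0.0], [-0.0, 0.0, -1.0]]
force: [-0.8, 0.9, -1.3]
grip_width: 0.0433
grip_force: 41.6
```

>>> {"fn": "play_rows", "kwargs": {"increments": [[0,0,0,0],[0,0,0,0],[0,0,0,0]], "grip": 0.65}}

```text
t: 19.0
tool_pos: [0.6218, -0.2589, 0.0176]
eef_rot: [[-0.002, 1.0, 0.0], [1.0, 0.002, -0.0], [-0.0, 0.0, -1.0]]
force: [-0.2, -0.3, -0.4]
grip_width: 0.0555
grip_force: 0.0
```

>>> {"fn": "play_rows", "kwargs": {"increments": [[0,0,0.03,0],[0,0,0.06,0],[0,0,0.08,0],[0,0,0.095,0],[-0.044,0.074,0,-1],[-0.044,0.074,0,-1],[-0.044,0.074,0,-0.2],[-0.044,0.074,0,0]], "grip": 1}}

```text
t: 19.8
tool_pos: [0.5329, -0.1097, 0.1513]
eef_rot: [[0.228, 0.974, 0.002], [0.974, -0.228, -0.001], [-0.0, 0.002, -1.0]]
force: [0.2, 0.6, -0.3]
grip_width: 0.0859
grip_force: 0.0
```

>>> {"fn": "play_rows", "kwargs": {"increments": [[-0.044,0.074,0,0],[-0.044,0.074,0,0],[-0.045,0.073,0,0],[0,0,0,0],[0,0,0,0],[0,0,0,0]]}}

```text
t: 20.4
tool_pos: [0.4684, -0.0011, 0.1508]
eef_rot: [[0.227, 0.974, 0.002], [0.974, -0.227, -0.001], [-0.0, 0.003, -1.0]]
force: [0.6, -0.3, -0.8]
grip_width: 0.0853
grip_force: 0.0
```

```bash
python3 look.py a2.png 200 440 120 260 0.014; python3 - <<'E'
from h import *
d=np.load('top0.npy'); W=cloud('top',d); Z=W[...,2]
k=np.zeros((400,640),bool); k[125:180,275:350]=1
q=W[k&(Z>0.012)][:,:2]*1000
h=cv2.convexHull(q.astype(np.float32)); M=cv2.moments(h); print(M['m10']/M['m00'],M['m01']/M['m00'])
c=q.mean(0); w,v=np.linalg.eigh(np.cov((q-c).T)); print(np.degrees(np.arctan2(v[1,1],v[0,1])))
E
```

```text
[310. 144.] 242 ztop [0.0229 0.0273] mean [0.6466 0.0213] rect [628.2  15.7] [159.5  83.2] 77.3
[220. 145.] 162 ztop [0.0349 0.0386] mean [0.6328 0.2958] rect [633.8 296.8] [40.  40.2] 0.7
[245. 148.] 314 ztop [0.035  0.0389] mean [0.6257 0.2193] rect [626.  220.5] [59.5 58. ] 72.6
[399. 156.] 377 ztop [0.0366 0.0413] mean [ 0.6164 -0.2542] rect [ 618.6 -255.6] [76.  46.1] 88.7
[266. 216.] 117 ztop [0.0597 0.076 ] mean [0.4183 0.1429] rect [419.  144.1] [32.9 34.3] 76.3
[ 0.4684 -0.0013  0.1505]
627.825307279808 15.971333437504969
76.82908586915222
```

View pics/a2.png

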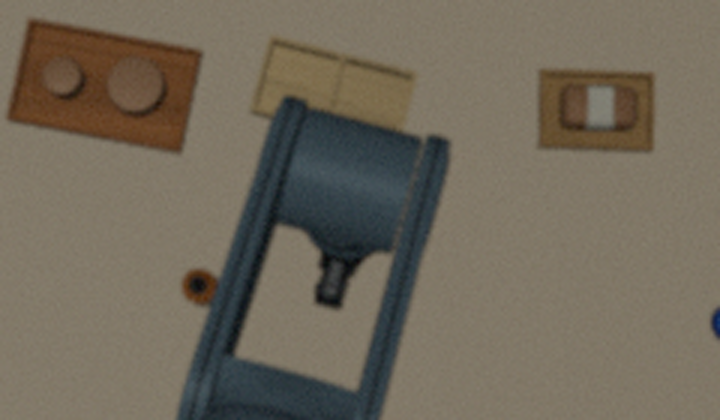

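The crop shows the bar flat and lengthwise in its tray at (598,106), with both discs still in place. Next is the jar, gripped high at the lid so the fingertips clear the 25 mm walls.

>>> {"fn": "play_rows", "kwargs": {"increments": [[-0.004,0.001,-0.05,0],[0,0,-0.08,0],[0,0,-0.06,0],[0,0,-0.04,0],[0,0,-0.03,0],[0,0,0,0],[0,0,0,0]]}}

```text
t: 21.15
tool_pos: [0.4658, -0.0007, 0.0198]
eef_rot: [[0.228, 0.974, -0.0], [0.974, -0.228, 0.0], [-0.0, -0.0, -1.0]]
force: [-0.6, 0.0, 0.9]
grip_width: 0.0856
grip_force: 0.0
```

>>> {"fn": "play_rows", "kwargs": {"increments": [[0,0,0,0],[0,0,0,0],[0,0,0,0],[0,0,0,0],[0,0,0,0],[0,0,0,0],[0,0,0,0]], "grip": 0, "newtons": 40}}

```text
t: 21.85
tool_pos: [0.4664, -0.0002, 0.0211]
eef_rot: [[0.227, 0.974, 0.003], [0.974, -0.227, -0.001], [-0.0, 0.003, -1.0]]
force: [-0.8, -0.7, 5.6]
grip_width: 0.0508
grip_force: 41.2
```

>>> {"fn": "play_rows", "kwargs": {"increments": [[0,0,0.01,0],[0,0,0.02,0],[0,0,0.03,0],[0,0,0.04,0],[0,0,0.04,0],[0,0,0.02,0],[0,0,0,0],[0,0,0,0]]}}

```text
t: 22.65
tool_pos: [0.4648, 0.0003, 0.0996]
eef_rot: [[0.227, 0.974, -0.0], [0.974, -0.227, 0.0], [0.0, -0.0, -1.0]]
force: [0.4, -0.4, -2.0]
grip_width: 0.0513
grip_force: 41.9
```

```bash
python3 - <<'E'
from h import *
im,d=cap('side'); cv2.imwrite('pics/s2.png',cv2.resize(im[130:250,270:420],None,fx=4,fy=4,interpolation=cv2.INTER_CUBIC))
o=status.get_obs();print(o['tool_pos'],o['force'],o['torque'])
E
```

```text
[4.64483784e-01 3.73953520e-04 9.91402705e-02] [ 0.33410465  0.4941877  -2.36900336] [ 0.00787984 -0.04181947  0.00878719]
```

View pics/s2.png

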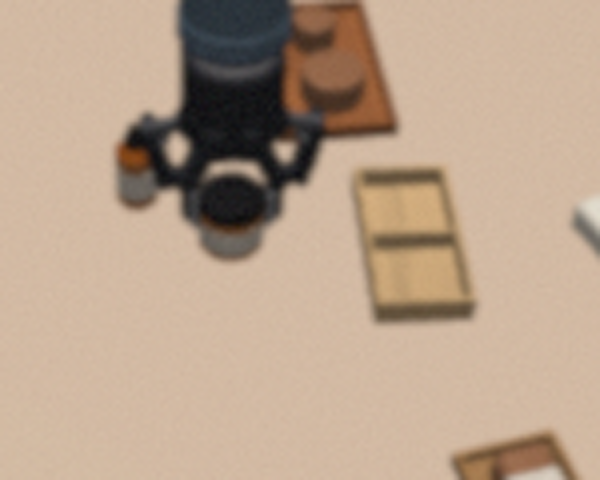

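The side crop shows the jar held upright at (230,215), clear of the bottle, with the empty divided tray at (415,240).

>>> {"fn": "play_rows", "kwargs": {"increments": [[0.02,-0.003,0,0],[0.04,-0.006,0,0],[0.05,-0.007,0,0],[0.06,-0.008,0,0],[0.06,-0.008,0,0],[0.05,-0.007,0,0],[0.03,-0.005,0,0],[0,0,0,0]]}}

```text
t: 23.5
tool_pos: [0.6223, -0.0224, 0.0983]
eef_rot: [[0.227, 0.974, 0.0], [0.974, -0.227, 0.0], [0.0, 0.0, -1.0]]
force: [-0.3, -0.0, -2.4]
grip_width: 0.0511
grip_force: 42.1
```

>>> {"fn": "play_rows", "kwargs": {"increments": [[0,0,-0.02,0],[0,0,-0.04,0],[0,0,-0.03,0],[0,0,-0.02,0],[0,0,0,0],[0,0,0,0]]}}

```text
t: 24.1
tool_pos: [0.6199, -0.0217, 0.0448]
eef_rot: [[0.227, 0.974, -0.0], [0.974, -0.227, 0.0], [0.0, -0.0, -1.0]]
force: [0.7, 1.0, -1.2]
grip_width: 0.0508
grip_force: 42.1
```

>>> {"fn": "play_rows", "kwargs": {"increments": [[0,0,-0.01,0],[0,0,-0.01,0],[0,0,-0.008,0],[0,0,-0.004,0],[0,0,-0.003,0],[0,0,0,0],[0,0,0,0]]}}

```text
t: 24.8
tool_pos: [0.6203, -0.0218, 0.0274]
eef_rot: [[0.227, 0.974, 0.0], [0.974, -0.227, -0.0], [-0.0, 0.0, -1.0]]
force: [0.2, -0.2, -1.6]
grip_width: 0.0511
grip_force: 42.1
```

>>> {"fn": "play_rows", "kwargs": {"increments": [[0,0,-0.002,0],[0,0,0,0],[0,0,0,0]]}}

```text
t: 25.1
tool_pos: [0.6202, -0.0218, 0.0264]
eef_rot: [[0.227, 0.974, 0.0], [0.974, -0.227, -0.0], [0.0, 0.0, -1.0]]
force: [0.1, -0.0, -1.4]
grip_width: 0.051
grip_force: 42.1
```

>>> {"fn": "play_rows", "kwargs": {"increments": [[0,0,-0.002,0],[0,0,0,0],[0,0,0,0]]}}

```text
t: 25.4
tool_pos: [0.6203, -0.0218, 0.0261]
eef_rot: [[0.227, 0.974, 0.001], [0.974, -0.227, -0.0], [-0.0, 0.001, -1.0]]
force: [-3.5, 0.5, 5.5]
grip_width: 0.051
grip_force: 42.6
```

Contact with the tray floor is made. Releasing now.

>>> {"fn": "play_rows", "kwargs": {"increments": [[0,0,0,0],[0,0,0,0],[0,0,0,0],[0,0,0,0]], "grip": 0.75}}

```text
t: 25.8
tool_pos: [0.6202, -0.0218, 0.0251]
eef_rot: [[0.227, 0.974, -0.0], [0.974, -0.227, 0.0], [0.0, -0.0, -1.0]]
force: [-0.8, -0.0, 0.1]
grip_width: 0.064
grip_force: 0.0
```

>>> {"fn": "play_rows", "kwargs": {"increments": [[0,0,0.02,0],[0,0,0.05,0],[0,0,0.08,0],[0,0,0.1,0],[0,0,0.05,0],[0,0,0,0]]}}

```text
t: 26.4
tool_pos: [0.6231, -0.0224, 0.1816]
eef_rot: [[0.227, 0.974, 0.01], [0.974, -0.227, -0.002], [0.0, 0.011, -1.0]]
force: [0.0, -0.1, 0.2]
grip_width: 0.064
grip_force: 0.0
```

>>> {"fn": "play_rows", "kwargs": {"increments": [[-0.067,0.055,0,0],[-0.067,0.055,0,0],[-0.067,0.055,0,0],[-0.067,0.055,0,0],[-0.067,0.055,0,0],[-0.068,0.054,0,0],[0,0,0,0],[0,0,0,0]], "grip": 1}}

```text
t: 27.2
tool_pos: [0.418, 0.1432, 0.1752]
eef_rot: [[0.225, 0.974, 0.0], [0.974, -0.225, -0.0], [-0.0, 0.0, -1.0]]
force: [0.3, 1.1, 0.2]
grip_width: 0.0853
grip_force: 0.0
```

```bash
python3 look.py a3.png 200 440 120 260 0.014; python3 - <<'E'
from h import *
im,d=cap('side'); W=cloud('side',d); Z=W[...,2]
k=np.zeros_like(Z,bool); k[150:195,290:320]=1
q=W[k&(Z>0.01)&(Z<0.055)&(np.hypot(W[...,0]-.4185,W[...,1]-.1428)<.04)]
from scipy.optimize import least_squares
r=least_squares(lambda p:np.hypot(q[:,0]-p[0],q[:,1]-p[1])-.018,[.4185,.1428],loss='soft_l1',f_scale=.002); print(len(q),r.x)
E
```

```text
[310. 150.] 345 ztop [0.0228 0.0273] mean [0.6279 0.0179] rect [627.9  16. ] [159.6  84.3] 77.0
[220. 145.] 160 ztop [0.0351 0.0395] mean [0.6328 0.296 ] rect [634.1 296.4] [39.7 39.9] 88.4
[245. 148.] 312 ztop [0.0346 0.0392] mean [0.6255 0.2194] rect [626.8 220.4] [59.1 58.1] 69.9
[323. 153.] 263 ztop [0.0533 0.0575] mean [ 0.6148 -0.0208] rect [616.5 -21.2] [50.6 49.9] 71.6
[399. 156.] 379 ztop [0.0363 0.0414] mean [ 0.6164 -0.2542] rect [ 619.2 -255.3] [77.  47.1] 90.0
[0.419  0.1426 0.1753]
109 [0.4234288  0.14511969]
```

View pics/a3.png

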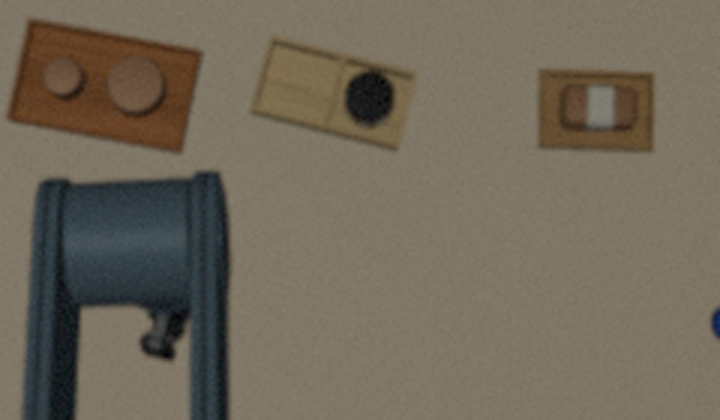

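The crop shows the jar standing in the right bay at (370,97), with everything else in place. Now the bottle.

>>> {"fn": "play_rows", "kwargs": {"increments": [[0.004,0.002,-0.05,0],[0,0,-0.08,0],[0,0,-0.07,0],[0,0,-0.05,0],[0,0,-0.04,0],[0,0,-0.019,0],[0,0,0,0],[0,0,0,0]]}}

```text
t: 28.1
tool_pos: [0.4217, 0.1434, 0.0212]
eef_rot: [[0.228, 0.974, 0.001], [0.974, -0.228, 0.0], [0.0, 0.001, -1.0]]
force: [0.0, -0.5, -0.5]
grip_width: 0.0852
grip_force: 0.0
```

>>> {"fn": "play_rows", "kwargs": {"increments": [[0,0,0,0],[0,0,0,0],[0,0,0,0],[0,0,0,0],[0,0,0,0],[0,0,0,0],[0,0,0,0],[0,0,0,0]], "grip": 0, "newtons": 40}}

```text
t: 28.9
tool_pos: [0.4211, 0.1438, 0.0216]
eef_rot: [[0.227, 0.974, 0.001], [0.974, -0.227, 0.0], [0.0, 0.001, -1.0]]
force: [-1.0, 0.2, 5.1]
grip_width: 0.0351
grip_force: 39.5
```

>>> {"fn": "play_rows", "kwargs": {"increments": [[0,0,0.01,0],[0,0,0.02,0],[0,0,0.03,0],[0,0,0.04,0],[0,0,0.04,0],[0,0,0.02,0],[0,0,0,0],[0,0,0,0]]}}

```text
t: 29.7
tool_pos: [0.4204, 0.1437, 0.1007]
eef_rot: [[0.227, 0.974, 0.0], [0.974, -0.227, 0.0], [0.0, 0.0, -1.0]]
force: [-0.4, -0.2, -1.1]
grip_width: 0.0347
grip_force: 40.0
```

```bash
python3 - <<'E'
from h import *
im,d=cap('side'); cv2.imwrite('pics/s3.png',cv2.resize(im[110:230,250:400],None,fx=4,fy=4,interpolation=cv2.INTER_CUBIC))
E
```

```text
(no output)
```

View pics/s3.png

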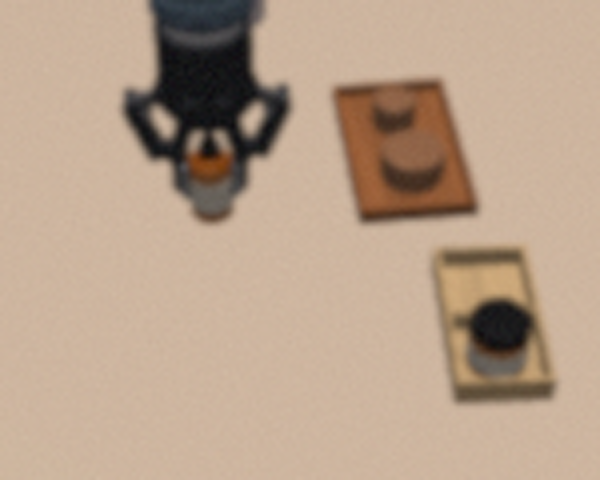

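The side crop shows the bottle held upright at (210,180), and the jar upright in the near bay at (498,335).

>>> {"fn": "play_rows", "kwargs": {"increments": [[0.03,-0.012,0,0],[0.05,-0.02,0,0],[0.07,-0.029,0,0],[0.075,-0.031,0,0],[0.07,-0.029,0,0],[0.07,-0.029,0,0],[0.05,-0.02,0,0],[0.02,-0.008,0,0]]}}

```text
t: 30.55
tool_pos: [0.641, 0.0525, 0.0992]
eef_rot: [[0.228, 0.974, 0.0], [0.974, -0.228, -0.0], [-0.0, 0.0, -1.0]]
force: [0.7, 0.3, -0.6]
grip_width: 0.035
grip_force: 40.1
```

>>> {"fn": "play_rows", "kwargs": {"increments": [[0,0,0,0],[0,0,-0.02,0],[0,0,-0.04,0],[0,0,-0.03,0],[0,0,-0.02,0],[0,0,0,0],[0,0,0,0]]}}

```text
t: 31.25
tool_pos: [0.638, 0.0549, 0.0459]
eef_rot: [[0.226, 0.974, -0.0], [0.974, -0.226, 0.0], [-0.0, -0.0, -1.0]]
force: [-1.3, -0.1, 0.0]
grip_width: 0.035
grip_force: 40.0
```

>>> {"fn": "play_rows", "kwargs": {"increments": [[0,0,-0.01,0],[0,0,-0.01,0],[0,0,-0.008,0],[0,0,-0.005,0],[0,0,-0.003,0],[0,0,0,0],[0,0,0,0]]}}

```text
t: 31.95
tool_pos: [0.6382, 0.0547, 0.0279]
eef_rot: [[0.227, 0.974, 0.0], [0.974, -0.227, 0.0], [0.0, 0.0, -1.0]]
force: [-0.1, 0.4, -0.5]
grip_width: 0.0351
grip_force: 40.0
```

>>> {"fn": "play_rows", "kwargs": {"increments": [[0,0,-0.002,0],[0,0,0,0],[0,0,0,0]]}}

```text
t: 32.25
tool_pos: [0.6382, 0.0547, 0.0269]
eef_rot: [[0.227, 0.974, 0.0], [0.974, -0.227, -0.0], [0.0, 0.0, -1.0]]
force: [0.6, 0.3, -1.5]
grip_width: 0.035
grip_force: 40.0
```

>>> {"fn": "play_rows", "kwargs": {"increments": [[0,0,-0.001,0],[0,0,0,0],[0,0,0,0]]}}

```text
t: 32.55
tool_pos: [0.6383, 0.0547, 0.0266]
eef_rot: [[0.227, 0.974, 0.0], [0.974, -0.227, -0.0], [0.0, 0.0, -1.0]]
force: [-0.9, 0.6, 2.7]
grip_width: 0.0352
grip_force: 40.4
```

>>> {"fn": "play_rows", "kwargs": {"increments": [[0,0,-0.001,0],[0,0,0,0],[0,0,0,0]]}}

```text
t: 32.85
tool_pos: [0.6383, 0.0547, 0.0266]
eef_rot: [[0.227, 0.974, 0.0], [0.974, -0.227, -0.0], [0.0, 0.001, -1.0]]
force: [-2.3, 0.5, 5.5]
grip_width: 0.0353
grip_force: 40.8
```

>>> {"fn": "play_rows", "kwargs": {"increments": [[0,0,0,0],[0,0,0,0],[0,0,0,0],[0,0,0,0],[0,0,0,0]], "grip": 0.65}}

```text
t: 33.35
tool_pos: [0.6381, 0.0547, 0.0256]
eef_rot: [[0.227, 0.974, -0.0], [0.974, -0.227, 0.0], [-0.0, -0.0, -1.0]]
force: [-0.8, -0.3, -0.1]
grip_width: 0.0556
grip_force: 0.0
```

>>> {"fn": "play_rows", "kwargs": {"increments": [[0,0,0.02,0],[0,0,0.05,0],[0,0,0.08,0],[0,0,0.1,0],[0,0,0.09,0],[-0.05,0,0,0],[-0.1,0,0,0],[-0.1,0,0,0]]}}

```text
t: 34.15
tool_pos: [0.5122, 0.0546, 0.1967]
eef_rot: [[0.227, 0.974, 0.002], [0.974, -0.227, -0.0], [0.0, 0.002, -1.0]]
force: [0.3, 0.5, 0.0]
grip_width: 0.0555
grip_force: 0.0
```

>>> {"fn": "play_rows", "kwargs": {"increments": [[-0.1,0,0,0],[-0.1,0,0,0],[0,0,0,0],[0,0,0,0]]}}

```text
t: 34.55
tool_pos: [0.4127, 0.0548, 0.1969]
eef_rot: [[0.227, 0.974, 0.003], [0.974, -0.227, -0.0], [0.0, 0.003, -1.0]]
force: [0.2, -0.2, 0.4]
grip_width: 0.0556
grip_force: 0.0
```

```bash
python3 look.py a4.png 200 440 120 260 0.014;  python3 - <<'E'
from h import *
im,d=cap('side'); cv2.imwrite('pics/s4.png',cv2.resize(im[100:300,300:460],None,fx=3,fy=3,interpolation=cv2.INTER_CUBIC))
E
```

```text
[316. 151.] 605 ztop [0.0268 0.0556] mean [6.225e-01 6.000e-04] rect [627.8  15.9] [159.7  84.1] 77.3
[220. 145.] 160 ztop [0.0349 0.0392] mean [0.633  0.2959] rect [633.5 296.2] [40.5 39.8] 87.7
[245. 148.] 310 ztop [0.0352 0.0395] mean [0.6258 0.2194] rect [626.8 220.1] [58.6 58.7] 56.5
[298. 146.] 145 ztop [0.0617 0.0787] mean [0.6312 0.0543] rect [635.2  55.5] [35.8 34.4] 29.6
[399. 156.] 381 ztop [0.0362 0.041 ] mean [ 0.6164 -0.254 ] rect [ 618.7 -255.1] [77.3 46.1] 88.9
[0.4142 0.0545 0.1971]
```

View pics/a4.png

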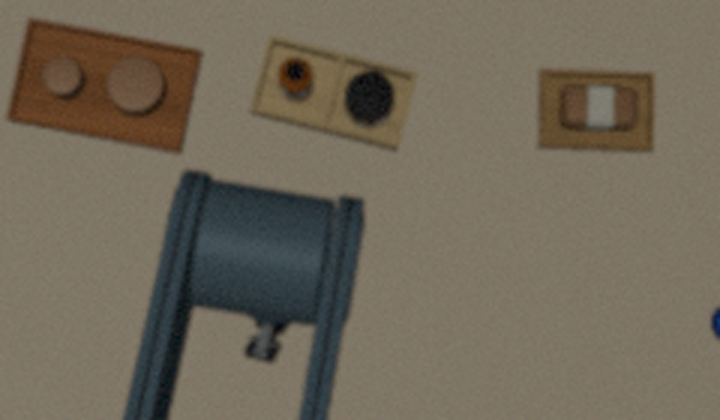

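View pics/s4.png

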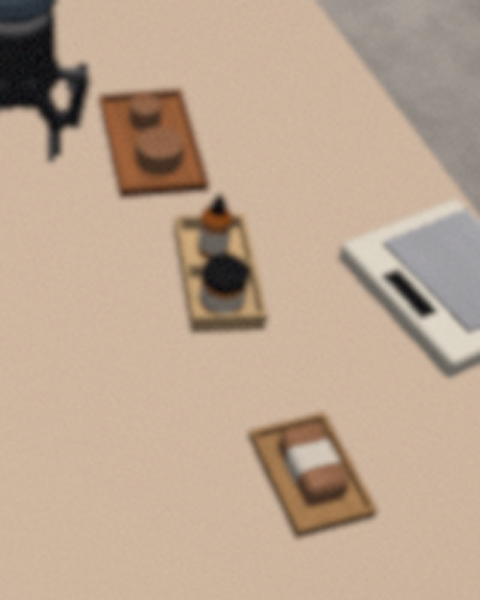

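Both views show every piece where it belongs: discs at top-crop (62,77) and (136,85), bottle (296,77), jar (370,97), bar (598,106). The glass pieces stand upright and the arm is clear. Handing in.

```bash
python3 -c "
from plant import ticket; print(ticket.hand_in())"
```

```text
the job is handed in; nothing more can be done
None
```

All five pieces are in their trays as asked, the mug, stamp and blue and green look-alikes were left alone, and the job is handed in after about 35 s of robot time; hand-in returned no verdict.

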